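Stamp the route card at the inspection bench

ROBOT

A 7-joint arm with a two-finger parallel gripper is mounted at the origin on the work surface. World frame = base frame: x ahead of the robot, y to its left, z up, the work surface at z = 0. Lengths are in m, angles in degrees, forces in N, time in s.
With the tool pointing down it reaches from about 0.425 to 0.875 m from the base axis. Payload 4.7 kg.
Tool frame: the origin (TCP) lies midway between the tips of the shut fingers; the grasp point (between the pads) lies 19 mm behind it; y points along the fingers, x is the direction in which the jaws open and shut, and the axes are right-handed (so a half turn about y gives the same grasp; the last joint's range is limited). The gripper opens to 87 mm and grips with 3 to 60 N. Pads are 19 mm wide; open, the fingers measure 117 mm over their backs; the gripper's body (75 mm by 190 mm) begins 51 mm behind the grasp point.
Start: joints at [73.631, 18.392, -4.016, 83.108, 1.295, 78.541, -3.26], TCP at [0.192, -0.621, 0.223] pointing down, gripper open.
Joint ranges: [-163.93, 163.93], [-17.29, 119.83], [-79.2, 71.16], [3.27, 140.29], [-89.18, 269.18], [5.43, 117.66], [-154.24, 154.24]. Speed limits (degrees/s): [147.25, 147.25, 180, 180, 180, 180, 180].

INTERFACE

Orientations are given as [roll, pitch, yaw] about the fixed x, y, z axes, in that order (R = Rz(yaw) Ry(pitch) Rx(roll)).
In Python, from cell import env gives the robot as it stands.
- The arm moves only by the tool carry_out, never from a script. Its argument "targets" is a list of rows, each a list of 2 entries, a list of its own where there are three numbers: the shift along the tool's x, y, z in mm, then the turn, a rotation vector about the tool's x, y, z in degrees. A call has 1 to 12 rows; each row shifts and turns the commanded pose from where the row before left it, along the tool's axes as they then stand; what a row does not reach is not made up. A row lasts 1/10 s, in which the tool goes at most 50 mm and 8.59 degrees, less where a joint would pass 70% of its speed; a pose out of reach is approached as far as the arm can. A call with a gripper value outside its range is refused whole. "jaw" is the opening, from 0 (shut) to 1 (fully open), set as the call begins (left out, the last holds). The fingers move at their own pace and stop on an object; "squeeze" is the grip in N (left out, the last holds). Time passes only in rows, so rows that do not move let the fingers close. It gives the time, the measured TCP pose, the force and the opening at its end, in the units of the state.
- env.get_obs(): the state, without advancing time (a new reading comes with each control period).
- env.read_camera(name): name is "scene" or "side" or "wrist"; returns the picture (400x640x3 uint8, red, green, blue); there is no depth.
- env.get_calibration(name): a dict with "fx", "fy", "cx", "cy" (pixels), "R" (3x3) and "t" (3): a world point X has camera coordinates R X + t; the wrist camera has in their place "hand_eye" (4x4, takes a point from camera to tool coordinates, whose origin is the TCP and whose axes are the tool frame's). Camera axes: x right, y down, z forward; pixel columns grow to the right and rows downward; lengths in m; the calibration is good to about 2 mm. The wrist camera is an equidistant fisheye: a pixel r from the principal point sees the ray r / f radians off the axis. A picture is of the moment at which its call begins: read the wrist's pose just before it. get_calibration takes no time and is no camera call.
- env.sign_off(): hands the job in, once; it reports no verdict.
Trained networks look in the newest picture that a camera, given by its name, has taken for a name from the list of things; names that differ only in an ending like _2 or _b are one class to them, and where a whole thing is asked for, a point or a joint stands for the part that bears it (a point fixed in the world has none). Each returns a list of dicts, best first, with "p" (0 to 1); they miss things now and then, are a little off and sometimes report something else, mostly with a low value. They report only what shows in the picture. A call takes as long as a camera call. They do not tell look-alikes from the thing itself.
- env.outline_of(camera, label): "mask" (400x640 bool, what is visible of it) and "xy" ([column, row] in pixels, amid what is visible of it).
The state is a dict: "time_s": time; "qpos": joint angles; "joint_velocities": joint speeds; "effort": joint torques, N m; "tool_pos": TCP position; "tool_rot": TCP orientation; "force": force on the tool from outside, world axes, zero at the start; "wrist_torque": the same for the moment, N m; "grip_width": finger opening in m.
Only numpy, scipy, OpenCV 4.12 (cv2) and the standard library are available. Lean on these libraries where they do the work, as an engineer would, in place of code of your own. Each camera call takes 0.05 s, during which the arm holds its last target.

TASK

Take the spring-handled inspection stamp from its dock and stamp the card whose box is still empty: set it squarely over the box, press the handle gently all the way down until it bottoms, keep it still there for a second without leaning on it, and let it come up again. Then set the stamp gently back in its dock, upright, and let go; do not stamp or press anything else, and leave the stamped card and the other things on the bench alone.

Things in the scene. Friction and masses are not known exactly. Their poses are not given: they have to be found in the camera images.
- stamp_grip (a point): Centre of the stamp's handle. The stamp is an open steel frame, 60 x 48 mm (x by y), 55 mm high, with a black rectangular handle on a central sprung shaft above it; 115 mm high in all, 0.2 kg. This point is 95 mm above the underside when the handle is up. Handle 46 mm (x) by 32 mm (y) by 40 mm high, half of it above this point: grip it across the 32 mm. z up, x along the long side.
- stamp_foot (a point): Centre of the underside of the stamp's frame, which rests on the card; axes as the handle's. The handle can be pushed down 16 mm, to a rigid stop where the printing face (34 x 26 mm, central, recessed 16 mm in the frame) meets the card. The spring pushes back with 3 N at the top of the stroke and 8 N at the bottom; then the force rises steeply. Over 30 N on the card or in the dock is too hard.
- dock_floor (a point): Centre of the recess floor of the stamp's dock, 5 mm above the bench; the stamp's underside stands here. The dock is a fixed grey plate 80 x 68 mm with a rim 8 mm above this floor; the recess is 70 x 58 mm, 5 mm clear all round the stamp. x is its long side; the stamp stands with its long side along it, either way round.
- box_under (a point): Point 3 mm above the bench, straight below the centre of the EMPTY box, on the floor of a fixed black card tray. A firm stack of cards lies on it; its top, not measured, is 8 to 36 mm above the bench, as cards get used up. The box is a printed outline, 45 mm along x by 36 mm along y; the printing face should land inside it, long side along x. z up. Around the frame there are 13 mm of free card.
- done_under (a point): The same point in the other, alike tray, whose top card already bears a round stamped mark in its box. The top of that stack, too, lies 8 to 36 mm above the bench. Leave it alone.
- mouse: Bystander: black computer mouse, 95 x 58 x 30 mm, origin under its centre.
- tweezers: Bystander: steel tweezers lying on edge, 130 mm long, 8 mm high, origin under the middle.
- marker: Bystander: black marker pen, lying, 132 mm long, 15 mm thick, origin under its middle.
- jar_lid: Bystander: blue jar lid lying open side up, 76 mm across, 16 mm high, origin under its centre.
- tray_open: The fixed black card tray with the empty box on its top card: 165 mm (x) by 123 mm (y), walls up to 39 mm above the bench. Origin under its centre; x along the card's long side. It holds a fixed stack of cards 148 x 105 mm; the box is 30 mm from the centre towards -x and 15 mm towards -y.
There are look-alikes about, which are no part of the job. What is shaped like the part that bears stamp_grip but red or turquoise is not meant.

How it is judged:
By the outcome, as a careful person would: the job done as asked, in the order asked, and still so for the second after the job is handed in, with the robot touching nothing.
It also fails if it takes over 54 s, if anything falls off the work surface, if the arm or the gripper's body presses on something with over 40 N, if the wrist force passes 120 N, or if a joint passes its speed limit or range.

## Working session

There is one attempt and no reset: what is moved stays moved. The work goes in short steps, Python scripts to look and compute and a tool call to move; the robot and the scene stay as the last step left them, time stands still between calls to the robot, and variables do not carry over. Pictures are saved under pics/ and viewed, and the job is handed in when it is done.

Besides the shell and the picture viewer there is one more tool, called after "Call:" by a JSON object that holds its "op" and its "data". carry_out: Moves the arm, as the interface text tells. Its arguments: {"type":"object","properties":{"targets":{"type":"array","items":{"type":"array"}},"jaw":{"type":"number"},"squeeze":{"type":"number"}},"required":["targets"]}

```bash
ls; mkdir -p pics
python3 - <<'E'
from cell import env
import cv2,numpy as np
print(env.get_obs())
for n in ["scene","side","wrist"]:
    im=env.read_camera(n); cv2.imwrite(f"pics/{n}0.png",im[:,:,::-1])
    c=env.get_calibration(n); print(n,{k:np.round(v,4).tolist() for k,v in c.items()})
E
```

```text
pics
{'time_s': 0.0, 'qpos': array([73.632745  , 18.43901955, -4.01581282, 83.17701824,  1.29768105,
       78.54150236, -3.25886952]), 'joint_velocities': array([ 0.00524168, -0.14069556, -0.01992245, -0.01419042, -0.05336174,
       -0.0623109 , -0.01707516]), 'effort': array([ 7.62102663e-04, -4.91290712e+01, -4.03326424e-01, -3.12525952e+01,
       -6.39219303e-02,  4.37965686e-02,  1.68632951e-04]), 'tool_pos': array([ 0.19170784, -0.62048371,  0.2214435 ]), 'tool_rot': array([-90.0084464 ,   0.11214157, -72.82102411]), 'force': array([-0.18664388,  0.16909762,  0.25668036]), 'wrist_torque': array([0.03621131, 0.03857427, 0.00849433]), 'grip_width': 0.08687782679420696}
scene {'fx': 373.6836, 'fy': 373.6836, 'cx': 320.6835, 'cy': 205.7641, 'R': [[0.5362, 0.8441, 0.0078], [0.4996, -0.3099, -0.809], [-0.6804, 0.4376, -0.5878]], 't': [-0.2818, -0.2301, 1.2825]}
side {'fx': 402.8525, 'fy': 402.8525, 'cx': 326.9349, 'cy': 200.805, 'R': [[-0.96, -0.2794, 0.018], [-0.2136, 0.6891, -0.6924], [0.181, -0.6686, -0.7213]], 't': [0.5241, 0.2034, 1.0652]}
wrist {'fx': 309.7069, 'fy': 309.7069, 'cx': 323.0454, 'cy': 201.4821, 'hand_eye': [[1.0, -0.0004, -0.0014, 0.0011], [0.0013, -0.2535, 0.9673, -0.162], [-0.0007, -0.9673, -0.2535, 0.0691], [0.0, 0.0, 0.0, 1.0]]}
```

View pics/scene0.png

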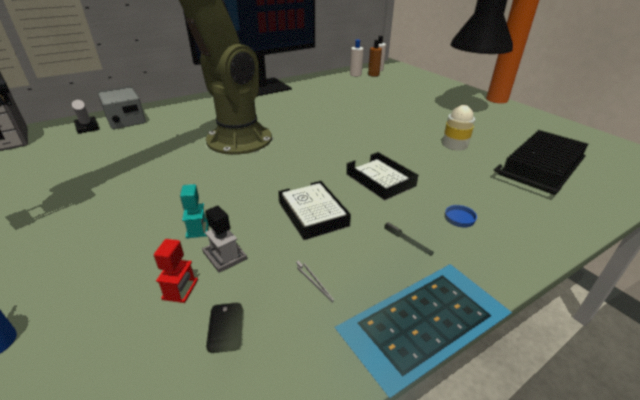

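View pics/side0.png

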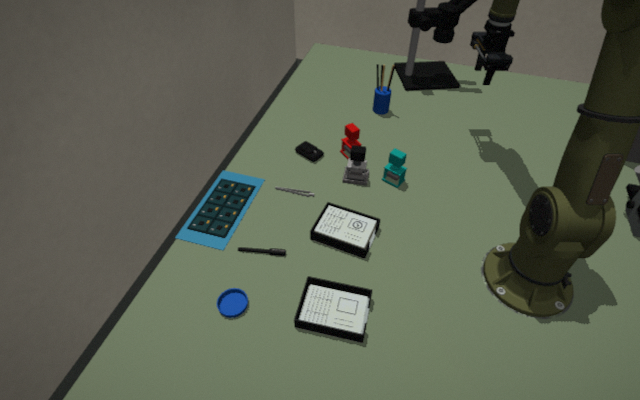

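View pics/wrist0.png

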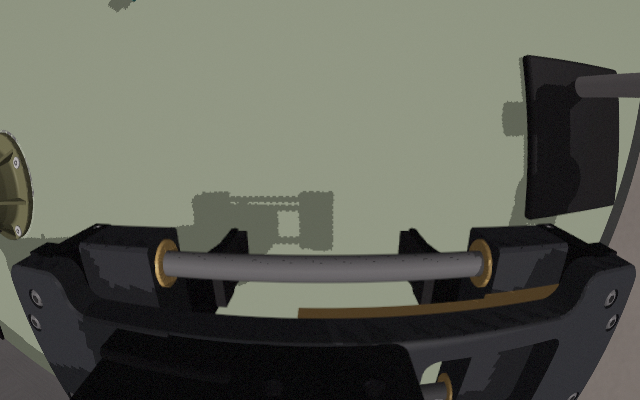

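Candidates for the stamp in the scene view are red (173,268), turquoise (192,210), and the one with the black handle on a steel frame in the grey dock (220,238). I choose the black one. In the side view it is at (356,165). The empty box is on the card at side (347,306), and the other card has the round mark at (357,225).

```bash
cat > h.py <<'E'
from cell import env
import cv2,numpy as np
from scipy.spatial.transform import Rotation as Ro
from scipy.optimize import least_squares
C={n:env.get_calibration(n) for n in ["scene","side","wrist"]}
def proj(n,X):
    c=C[n];p=np.atleast_2d(X)@np.array(c['R']).T+np.array(c['t'])
    return np.c_[c['fx']*p[:,0]/p[:,2]+c['cx'],c['fy']*p[:,1]/p[:,2]+c['cy']]
def ray(n,uv):
    c=C[n];R=np.array(c['R']);d=R.T@np.array([(uv[0]-c['cx'])/c['fx'],(uv[1]-c['cy'])/c['fy'],1]);return -R.T@np.array(c['t']),d
def atz(n,uv,z):
    o,d=ray(n,uv);return o+d*(z-o[2])/d[2]
def tri(a,b):
    f=lambda X:np.r_[proj('scene',X)[0]-a,proj('side',X)[0]-b]
    s=least_squares(f,[.5,-.2,.05]);return s.x,s.fun
def toolT(o=None):
    o=o or env.get_obs();return Ro.from_euler('xyz',o['tool_rot'],degrees=True).as_matrix(),np.array(o['tool_pos'])
def wproj(X,T):
    R,p=T;c=C['wrist'];H=np.array(c['hand_eye'])
    x=(np.atleast_2d(X)-p)@R; x=(x-H[:3,3])@H[:3,:3]
    th=np.arctan2(np.hypot(x[:,0],x[:,1]),x[:,2]);ph=np.arctan2(x[:,1],x[:,0])
    return np.c_[c['cx']+c['fx']*th*np.cos(ph),c['cy']+c['fy']*th*np.sin(ph)]
def wray(uv,T):
    R,p=T;c=C['wrist'];H=np.array(c['hand_eye']);a=(uv[0]-c['cx'])/c['fx'];b=(uv[1]-c['cy'])/c['fy'];r=np.hypot(a,b)
    d=np.array([np.sin(r)*a/r,np.sin(r)*b/r,np.cos(r)]);return R@H[:3,3]+p,R@H[:3,:3]@d
def watz(uv,T,z):
    o,d=wray(uv,T);return o+d*(z-o[2])/d[2]
E
python3 - <<'E'
from h import *
ims={}
for n in ["scene","side"]:
    ims[n]=cv2.imread(f"pics/{n}0.png")
    for l in ["stamp_grip","stamp_foot","dock_floor","tray_open","mouse","tweezers","marker","jar_lid"]:
        for r in env.outline_of(n,l)[:4]: 
            print(n,l,round(r['p'],2),np.round(r['xy'],1),r['mask'].sum())
a=cv2.resize(ims['scene'][165:285,140:270],None,fx=4,fy=4,interpolation=cv2.INTER_CUBIC)
b=cv2.resize(ims['side'][115:200,310:420],None,fx=5,fy=5,interpolation=cv2.INTER_CUBIC)
cv2.imwrite('pics/ca.png',a);cv2.imwrite('pics/cb.png',b)
c=cv2.resize(ims['side'][190:350,280:400],None,fx=5,fy=3.75,interpolation=cv2.INTER_CUBIC)
c=cv2.resize(ims['side'][270:350,285:385],None,fx=6,fy=6,interpolation=cv2.INTER_CUBIC);cv2.imwrite('pics/cc.png',c)
E
```

```text
scene stamp_grip 0.86 [190.4 194.2] 438
scene stamp_grip 0.79 [217.6 222.3] 571
scene stamp_grip 0.77 [171.  258.5] 909
scene stamp_foot 0.95 [193.1 210.4] 1028
scene stamp_foot 0.67 [219.2 235.8] 1277
scene stamp_foot 0.59 [174.4 271.7] 1836
scene dock_floor 0.73 [218.7 260.4] 446
scene tray_open 0.93 [378.8 184.2] 1341
scene mouse 0.69 [225.6 329.9] 1666
scene tweezers 0.81 [312.3 278.5] 383
scene marker 0.59 [403.1 237.7] 354
scene jar_lid 0.62 [461.3 214.9] 535
side stamp_grip 0.91 [396.9 159.1] 324
side stamp_grip 0.79 [358.2 154.9] 315
side stamp_grip 0.65 [347.6 131.7] 236
side stamp_grip 0.45 [264.9 250.4] 217
side stamp_foot 0.88 [394.8 169.8] 620
side stamp_foot 0.85 [348.7 139.5] 362
side stamp_foot 0.59 [356.  159.7] 532
side dock_floor 0.58 [358.1 177.8] 291
side tray_open 0.77 [330.2 325.5] 1455
side tray_open 0.68 [311.6 151.1] 350
side mouse 0.7 [310.5 147.8] 362
side tweezers 0.45 [299.8 192.3] 152
side marker 0.6 [266.  250.4] 241
side jar_lid 0.59 [232.2 303.1] 709
```

View pics/ca.png

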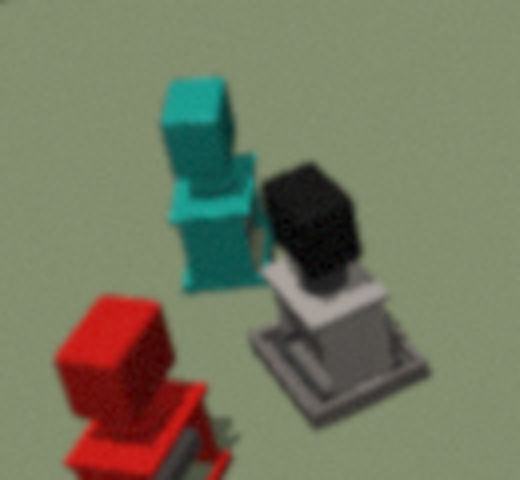

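View pics/cb.png

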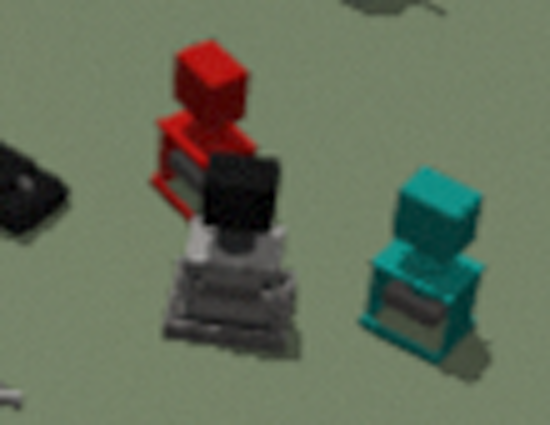

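View pics/cc.png

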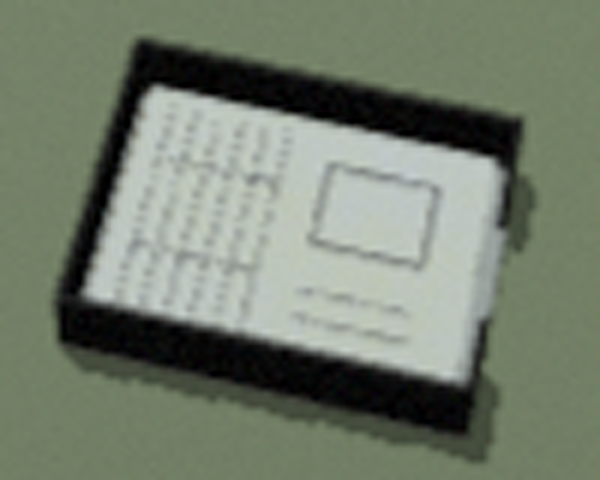

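```bash
cat > fit.py <<'E'
from h import *
def box(x,y,yaw,lx,ly,z0,z1):
    R=Ro.from_euler('z',yaw).as_matrix()[:2,:2]
    P=np.array([[sx*lx/2,sy*ly/2] for sx in(-1,1) for sy in(-1,1)])@R.T+[x,y]
    return np.vstack([np.c_[P,np.full(4,z0)],np.c_[P,np.full(4,z1)]])
def hullmask(n,X,s=4):
    h=cv2.convexHull(((proj(n,X)+.5)*s-.5).astype(np.float32)).astype(np.int32)
    m=np.zeros((400*s,640*s),np.uint8);cv2.fillConvexPoly(m,h,255)
    return cv2.resize(m,(640,400),interpolation=cv2.INTER_AREA)/255.
E
python3 - <<'E'
from fit import *
from scipy.optimize import minimize
for nm,a,b,z in [("grip",(217.6,222.3),(358.2,154.9),.1),("turq",(190.4,194.2),(396.9,159.1),.095),("red",(171,258.5),(347.6,131.7),.095)]:
    print(nm,tri(a,b),atz('scene',a,z),atz('side',b,z))
for uv in [(202.5,248.75),(219.5,271.25),(247.5,257.5)]: print('dock',atz('scene',uv,.013))
S={n:cv2.cvtColor(cv2.imread(f"pics/{n}0.png"),cv2.COLOR_BGR2HSV) for n in("scene","side")}
# handle mask by darkness around
g={n:cv2.imread(f"pics/{n}0.png").max(2)<45 for n in S}
win={'scene':(slice(200,238),slice(200,235)),'side':(slice(144,162),slice(348,368))}
M={}
for n in S:
    m=np.zeros((400,640));m[win[n]]=g[n][win[n]];M[n]=m;print(n,m.sum())
def cost(p):
    return sum(((hullmask(n,box(p[0],p[1],p[2],.046,.032,.080,.120))-M[n])**2).sum()/M[n].sum() for n in S)
x0=tri((217.6,222.3),(358.2,154.9))[0]
best=None
for yaw in np.radians(range(-90,90,15)):
    r=minimize(cost,[x0[0],x0[1],yaw],method='Nelder-Mead',options=dict(initial_simplex=[[x0[0],x0[1],yaw],[x0[0]+.01,x0[1],yaw],[x0[0],x0[1]+.01,yaw],[x0[0],x0[1],yaw+.3]]))
    print(np.round(r.x,4),np.degrees(r.x[2])%180,round(r.fun,3))
# trays
for n in S:
    print(n)
c=lambda u,v:(285+u/6,270+v/6)
for uv in [(332,162),(440,187),(420,270),(312,240)]:
    print('box',[np.round(atz('side',c(*uv),z),4).tolist() for z in(.008,.036)])
for uv in [(140,40),(522,120),(470,430-35),(60,302)]: print('wall top',np.round(atz('side',c(*uv),.039),4))
for nm,n,uv in [('mouse','scene',(225.6,329.9)),('tw','scene',(312,278.5)),('marker','scene',(409,238)),('lid','scene',(461,215)),('doneTray','scene',(313,208)),('openTray','scene',(382,175))]: print(nm,atz(n,uv,.02))
E
```

```text
grip (array([ 0.51997486, -0.24879264,  0.09082553]), array([-0.40197129, -0.29008758, -0.56203047,  0.51773213])) [ 0.53314601 -0.25122754  0.1       ] [ 0.51699525 -0.24077887  0.1       ]
turq (array([ 0.39820854, -0.26589531,  0.09472709]), array([ 0.33221685,  0.27457153,  0.4088271 , -0.44768515])) [ 0.39715625 -0.26627454  0.095     ] [ 0.39905645 -0.26305629  0.095     ]
red (array([ 0.57981977, -0.35693032,  0.09219539]), array([-0.00453685, -0.00345221, -0.00756962,  0.00745804])) [ 0.58311341 -0.35714765  0.095     ] [ 0.57902053 -0.35324301  0.095     ]
dock [ 0.49267819 -0.28467067  0.013     ]
dock [ 0.57683247 -0.27691848  0.013     ]
dock [ 0.56983101 -0.21253807  0.013     ]
scene 489.0
side 218.0
[ 0.522  -0.2484 -1.7984] 76.95998913630761 0.698
[ 0.5239 -0.2487 -0.0464] 177.33998675745465 0.453
[ 0.5232 -0.2482 -0.0364] 177.91347614596066 0.448
[ 0.523  -0.2483 -0.0266] 178.4740982488904 0.449
[ 0.523  -0.2483 -0.0183] 178.95412543046314 0.449
[ 0.5239 -0.248  -0.0363] 177.92219897297633 0.453
[ 5.233e-01 -2.472e-01  4.000e-04] 0.02281769634665779 0.46
[ 0.5233 -0.
[... 160 characters left out ...]
0.2485  1.3229] 75.79882620364047 0.705
[ 0.5215 -0.2465  1.3479] 77.22648379963024 0.713
scene
side
box [[0.4524, 0.2018, 0.008], [0.4493, 0.218, 0.036]]
box [[0.4067, 0.2001, 0.008], [0.405, 0.2164, 0.036]]
box [[0.4059, 0.2389, 0.008], [0.4042, 0.254, 0.036]]
box [[0.451, 0.2387, 0.008], [0.448, 0.2537, 0.036]]
wall top [0.5406 0.1874 0.039 ]
wall top [0.3797 0.1786 0.039 ]
wall top [0.3742 0.2998 0.039 ]
wall top [0.5334 0.3085 0.039 ]
mouse [ 0.72168545 -0.31791842  0.02      ]
tw [ 0.69921329 -0.13083965  0.02      ]
marker [0.71043373 0.11717318 0.02      ]
lid [0.71430541 0.2843557  0.02      ]
doneTray [ 0.49996604 -0.00655631  0.02      ]
openTray [0.46851478 0.24164885 0.02      ]
```

Call:
{"op": "carry_out", "data": {"targets": [[[0,0,0],[0,7,0]],[[-10,0,10],[0,7,0]],[[-24,0,24],[0,0,0]],[[-32,0,32],[0,0,0]],[[-32,0,32],[0,0,0]],[[-32,0,32],[0,0,0]],[[-32,0,32],[0,0,0]],[[-32,0,32],[0,0,0]],[[-32,0,32],[0,0,0]],[[-32,0,32],[0,0,0]],[[-32,0,32],[0,0,0]],[[-32,0,32],[0,0,0]]]}}

```text
time_s: 2.15
tool_pos: [0.4952, -0.2792, 0.2229]
tool_rot: [-90.0, -0.0, -86.8]
force: [1.0, -0.5, -0.5]
grip_width: 0.0873
```

Call:
{"op": "carry_out", "data": {"targets": [[[-24,0,22],[0,0,0]],[[-8,0,7],[0,0,0]],[[0,0,0],[0,0,0]],[[0,0,0],[0,0,0]]], "jaw": 0.8}}

```text
time_s: 2.55
tool_pos: [0.5204, -0.2488, 0.2224]
tool_rot: [-90.1, -0.1, -86.9]
force: [-0.1, -0.9, -0.5]
grip_width: 0.0709
```

Run:
```python
from fit import *
o=env.get_obs();im=env.read_camera('wrist');cv2.imwrite('pics/w1.png',im[:,:,::-1])
print(o['time_s'],o['tool_pos'],o['tool_rot'],o['force'],o['qpos'])
T=toolT(o)
np.savez('w1.npz',R=T[0],p=T[1])
print(wproj(np.vstack([box(.523,-.248,0.05,.046,.032,.12,.12)[:4],box(.523,-.248,0.05,.08,.068,.013,.013)[:4]]),T))
```

```text
2.55 [ 0.5203943  -0.24883901  0.22244048] [-9.00576196e+01 -6.56101518e-02 -8.69305093e+01] [-0.05103219 -0.91719722 -0.45149769] [ 41.68252089  10.69694414 -21.35985142  93.27160871   4.0671795
  76.80945799 -67.20074226]
[[339.10504709 223.20399517]
 [303.62980252 223.09602172]
 [339.94045787 172.70899842]
 [302.95716335 172.61489318]
 [348.9970587  208.52798772]
 [294.64344967 208.37133731]
 [350.3186721  144.29506593]
 [293.59871124 144.15724443]]
```

View pics/w1.png

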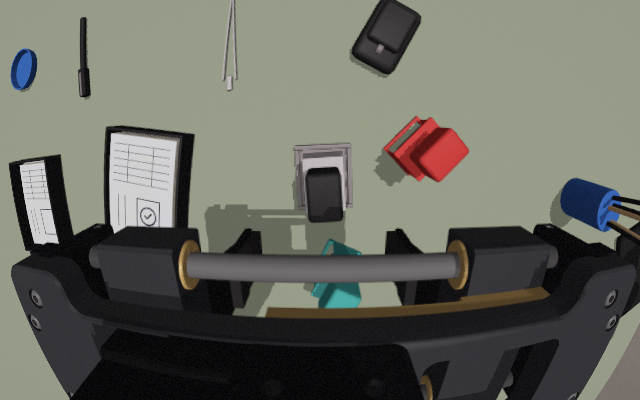

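The wrist view shows the black handle at about (324,195) in the grey dock at (322,176), red to the right and turquoise below. Next I zoom in to refine the yaw.

Run:
```python
import cv2
im=cv2.imread('pics/w1.png');cv2.imwrite('pics/w1z.png',cv2.resize(im[135:230,275:370],None,fx=6.3,fy=6.3,interpolation=cv2.INTER_CUBIC))
```

```text
(no output)
```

View pics/w1z.png

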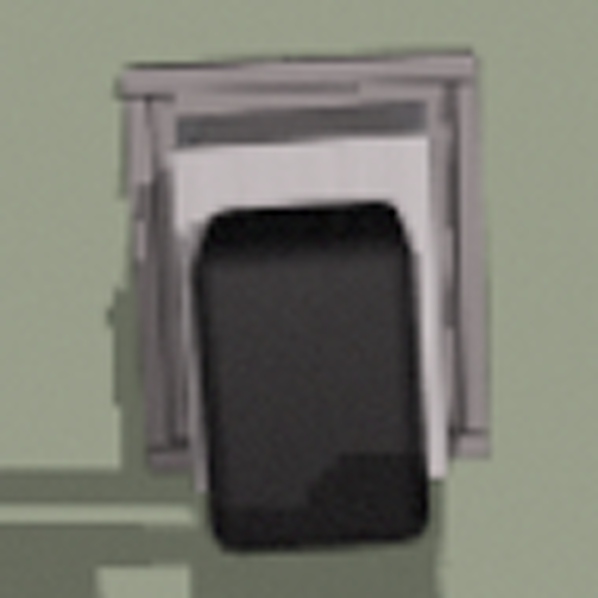

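```bash
cat > quad.py <<'E'
from fit import *
def quad(pts,T,z,lx,ly,off,s,fixed=None):
    # pts order: model corners (+x,+y... given as signs)
    uv=np.array([[p[0]/s+off[0]-.5+.5/s*0,p[1]/s+off[1]-.5] for p,_ in pts]);sg=np.array([q for _,q in pts])
    def X(p):
        R=Ro.from_euler('z',p[2]).as_matrix()[:2,:2]
        return np.c_[(sg*[lx/2,ly/2])@R.T+p[:2],np.full(len(sg),z)]
    r=least_squares(lambda p:(wproj(X(p),T)-uv).ravel(),[*watz(uv.mean(0),T,z)[:2],0.05])
    return r.x[0],r.x[1],np.degrees(r.x[2]),np.abs(r.fun).max()
E
python3 - <<'E'
from quad import *
d=np.load('w1.npz');T=(d['R'],d['p'])
S=[(1,1),(1,-1),(-1,-1),(-1,1)]  # TL=+x+y, TR=+x-y, BR=-x-y, BL=-x+y
for nm,q,z,lx,ly in [("dock",[(118,68),(480,52),(490,455),(145,470)],.013,.08,.068),("frame",[(172,155),(428,138),(445,475),(200,490)],.06,.06,.048),("handle",[(208,262),(410,255),(428,540),(215,550)],.12,.046,.032)]:
    print(nm,np.round(quad(list(zip(q,S)),T,z,lx,ly,(275,135),6.3),4))
E
```

```text
dock [ 0.5236 -0.2499  5.6124  0.4003]
frame [ 0.5228 -0.2504  6.8042  2.4675]
handle [ 0.5227 -0.2508  5.4916  2.6543]
```

Call:
{"op": "carry_out", "data": {"targets": [[[1.7,0,2.2],[0,-2.5,0]],[[0,20,0],[0,0,0]],[[0,35,0],[0,0,0]],[[0,30,0],[0,0,0]],[[0,25,0],[0,0,0]],[[0,18,0],[0,0,0]],[[0,10,0],[0,0,0]],[[0,0,0],[0,0,0]],[[0,0,0],[0,0,0]]]}}

```text
time_s: 3.5
tool_pos: [0.5238, -0.2497, 0.0854]
tool_rot: [-90.0, -0.1, -84.4]
force: [0.1, -0.2, 0.1]
grip_width: 0.0696
```

Run:
```python
from fit import *
o=env.get_obs();print(o['tool_pos'],o['tool_rot'],o['force'])
a=env.read_camera('wrist');b=env.read_camera('side');c=env.read_camera('scene')
cv2.imwrite('pics/w2.png',a[:,:,::-1])
z=lambda i,r,c:cv2.resize(i[r[0]:r[1],c[0]:c[1],::-1],(400,400),interpolation=cv2.INTER_CUBIC)
cv2.imwrite('pics/sc2.png',np.hstack([z(b,(90,210),(300,420)),z(c,(170,290),(150,270))]))
```

```text
[ 0.5238005  -0.24971358  0.08535104] [-8.99565754e+01 -5.17986067e-02 -8.44029724e+01] [ 0.12422834 -0.24776846  0.11606207]
```

View pics/w2.png

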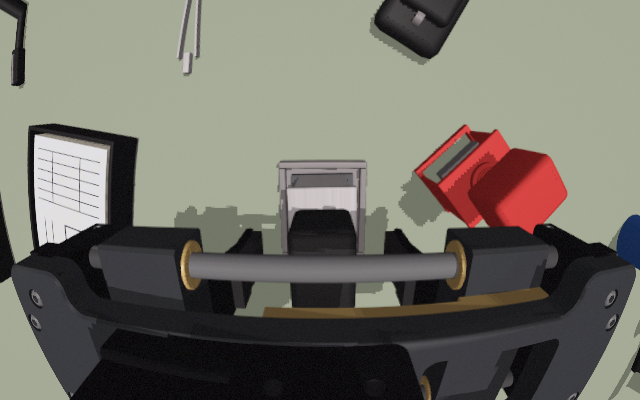

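View pics/sc2.png

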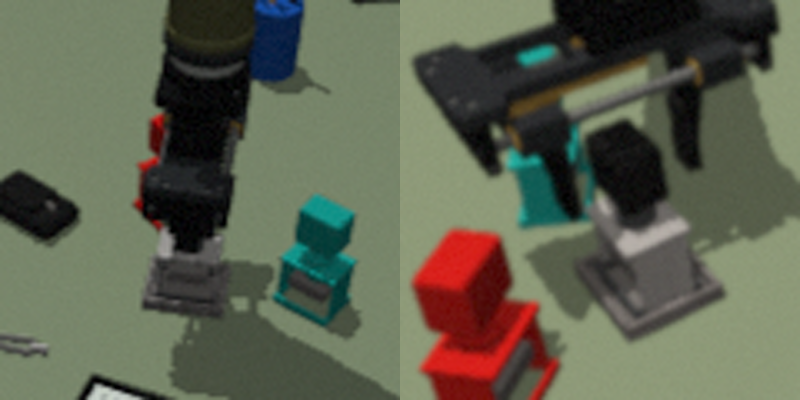

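Run:
```python
from fit import *
T=toolT()
H=box(.5228,-.2503,np.radians(5.5),.046,.032,.08,.12)
print('handle w\n',np.round(wproj(H,T),0)); print('handle scene\n',np.round((proj('scene',H)-[150,170])*400/120+[400,0]))
R,p=T
F=p+np.array([[s*.035,0,z] for s in(-1,1) for z in(-.0095,.0095)])@R.T
print('tips w\n',np.round(wproj(F,T)),'\nscene',np.round((proj('scene',F)-[150,170])*400/120+[400,0]))
```

```text
handle w
 [[349. 280.]
 [297. 280.]
 [352. 208.]
 [295. 208.]
 [355. 318.]
 [291. 318.]
 [360. 233.]
 [287. 233.]]
handle scene
 [[586. 182.]
 [633. 162.]
 [618. 220.]
 [667. 199.]
 [575. 130.]
 [624. 111.]
 [607. 167.]
 [658. 147.]]
tips w
 [[262. 261.]
 [260. 231.]
 [382. 262.]
 [384. 231.]] 
scene [[672. 155.]
 [686. 170.]
 [567. 198.]
 [580. 214.]]
```

The model projections agree with both pictures: the handle is centred between the fingertips. I close the gripper now.

Call:
{"op": "carry_out", "data": {"targets": [[[0,0,0],[0,0,0]],[[0,0,0],[0,0,0]],[[0,0,0],[0,0,0]],[[0,0,0],[0,0,0]],[[0,0,0],[0,0,0]],[[0,0,0],[0,0,0]]], "jaw": 0.2, "squeeze": 30}}

```text
time_s: 4.25
tool_pos: [0.5237, -0.2487, 0.0845]
tool_rot: [-90.0, -0.0, -84.3]
force: [0.8, -0.7, -0.1]
grip_width: 0.0314
```

Call:
{"op": "carry_out", "data": {"targets": [[[0,-8,0],[0,0,0]],[[0,-16,0],[0,0,0]],[[0,-24,0],[0,0,0]],[[0,-20,0],[0,0,0]],[[0,-12,0],[0,0,0]],[[0,0,0],[0,0,0]]]}}

```text
time_s: 4.85
tool_pos: [0.5248, -0.249, 0.1665]
tool_rot: [-89.8, -0.1, -84.3]
force: [0.1, -0.2, -2.1]
grip_width: 0.032
```

Call:
{"op": "carry_out", "data": {"targets": [[[-12,0,0],[0,0,0]],[[-25,0,-2],[0,0,0]],[[-35,0,-2],[0,0,0]],[[-38,0,-2],[0,0,0]],[[-40,0,-2],[0,0,0]],[[-40,0,-2],[0,0,0]],[[-40,0,-2],[0,0,0]],[[-40,0,-2],[0,0,0]],[[-35,0,-2],[0,0,0]],[[-28,0,-2],[0,0,0]],[[-15,0,-1],[0,0,0]],[[-5,0,0],[0,0,0]]]}}

```text
time_s: 6.05
tool_pos: [0.4679, 0.1035, 0.1633]
tool_rot: [-90.1, 0.0, -84.1]
force: [0.1, 0.2, -2.3]
grip_width: 0.0318
```

Call:
{"op": "carry_out", "data": {"targets": [[[0,0,0],[0,0,0]],[[0,0,0],[0,0,0]],[[0,0,0],[0,0,0]]]}}

```text
time_s: 6.35
tool_pos: [0.4699, 0.0994, 0.1642]
tool_rot: [-90.0, -0.0, -84.4]
force: [-0.9, 0.2, -2.5]
grip_width: 0.032
```

Run:
```python
from fit import *
o=env.get_obs();im=env.read_camera('wrist');b=env.read_camera('side')
print(o['time_s'],o['tool_pos'],o['tool_rot'],o['force'])
T=toolT(o);np.savez('w3.npz',R=T[0],p=T[1]);cv2.imwrite('pics/w3.png',im[:,:,::-1]);cv2.imwrite('pics/s3.png',b[:,:,::-1])
```

```text
6.35 [0.46989098 0.09944154 0.16415906] [-9.00403565e+01 -1.91417800e-02 -8.44429299e+01] [-0.88532884  0.16967213 -2.51290792]
```

View pics/w3.png

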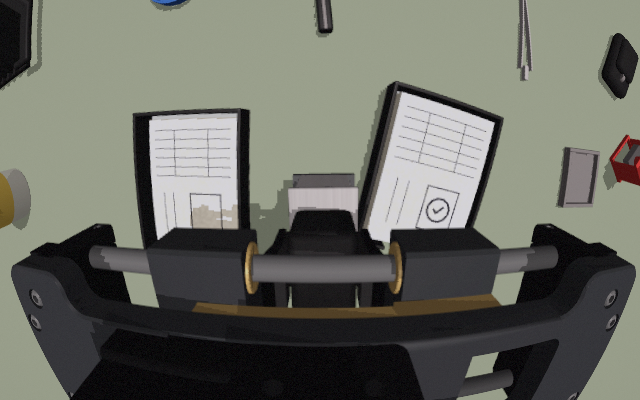

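View pics/s3.png

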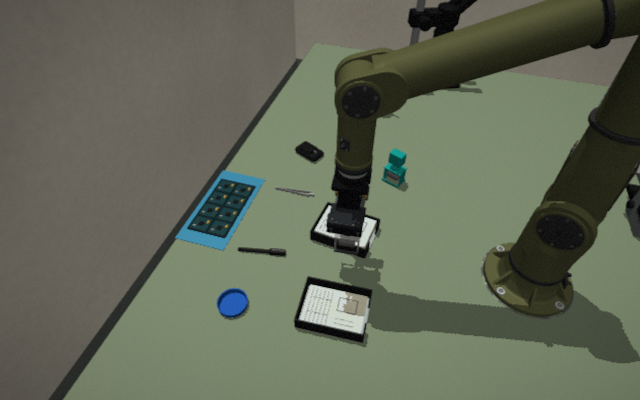

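Call:
{"op": "carry_out", "data": {"targets": [[[0,-20,-5],[0,0,0]],[[0,-40,-8],[0,0,0]],[[0,-40,-8],[0,0,0]],[[0,-20,-4],[0,0,0]],[[0,0,0],[0,0,0]],[[0,0,0],[0,0,0]],[[0,0,0],[0,0,0]]]}}

```text
time_s: 7.15
tool_pos: [0.4443, 0.0979, 0.2828]
tool_rot: [-90.2, 0.0, -84.3]
force: [-0.3, 0.0, -2.7]
grip_width: 0.0321
```

Run:
```python
from fit import *
o=env.get_obs();im=env.read_camera('wrist')
print(o['time_s'],o['tool_pos'],o['tool_rot'],o['force'])
T=toolT(o);np.savez('w4.npz',R=T[0],p=T[1]);cv2.imwrite('pics/w4.png',im[:,:,::-1])
cv2.imwrite('pics/w4z.png',cv2.resize(im[110:250,150:300,::-1],None,fx=4.2,fy=4.2,interpolation=cv2.INTER_CUBIC))
```

```text
7.15 [0.44430236 0.09785283 0.28275384] [-9.01668431e+01  6.03783087e-03 -8.43471207e+01] [-0.26080781  0.01275753 -2.6673518 ]
```

View pics/w4z.png

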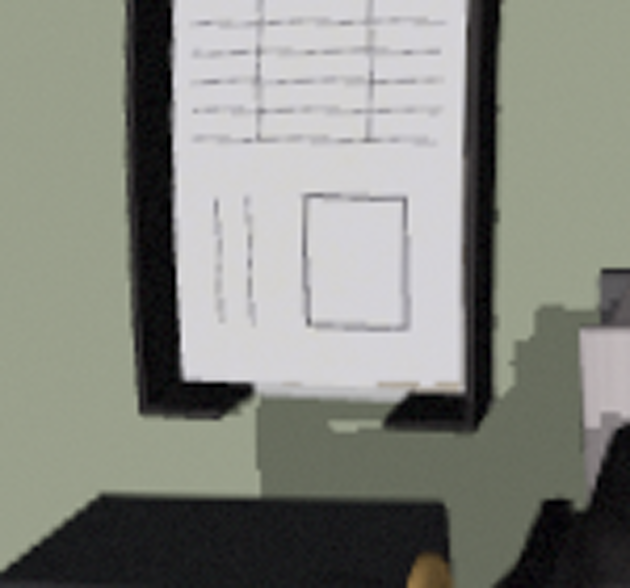

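View pics/w4.png

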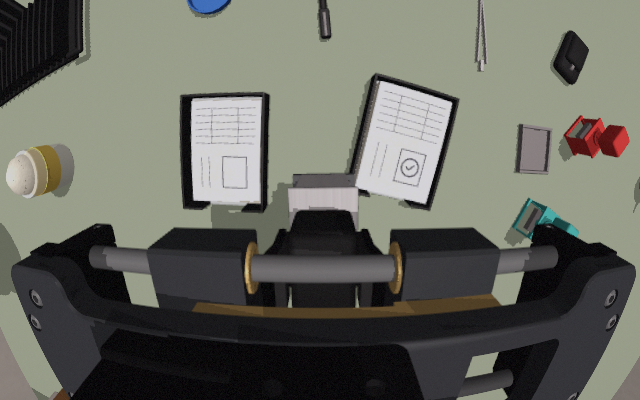

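Run:
```python
from fit import *
d=np.load('w4.npz');T=(d['R'],d['p'])
sg=np.array([(1,1),(1,-1),(-1,-1),(-1,1)])
w=np.array([(305,194),(408,198),(409,328),(307,326)])/4.2+[149.5,109.5]
# side crop corners: (332,162)=+x-y,(440,187)=-x-y,(420,270)=-x+y,(312,240)=+x+y
s=np.array([(312,240),(332,162),(440,187),(420,270)])/6+[284.5,269.5]
def X(p):
    R=Ro.from_euler('z',p[2]).as_matrix()[:2,:2]
    return np.c_[(sg*[.0225,.018])@R.T+p[:2],np.full(4,p[3])]
for nm,f in [('both',lambda p:np.r_[(wproj(X(p),T)-w).ravel(),(proj('side',X(p))-s).ravel()]),('wrist',lambda p:(wproj(X(p),T)-w).ravel())]:
    r=least_squares(f,[.43,.23,.05,.02]);print(nm,np.round(r.x,4),np.degrees(r.x[2]),np.round(r.fun,1))
for z in(.008,.022,.036):
    r=least_squares(lambda p:(wproj(X([*p,z]),T)-w).ravel(),[.43,.23,.05]);print(z,np.round(r.x,4),round(r.cost,2))
# tray: wall top z .039 outer corners
tw=np.array([(181,96),(269,93),(475/4.2+150,430/4.2+110),(140/4.2+150,412/4.2+110)])-.5
def Y(p):
    R=Ro.from_euler('z',p[2]).as_matrix()[:2,:2]
    return np.c_[(sg*[.0825,.0615])@R.T+p[:2],np.full(4,.039)]
r=least_squares(lambda p:(wproj(Y(p),T)-tw).ravel(),[.46,.24,.05]);print('tray',np.round(r.x,4),np.degrees(r.x[2]),np.round(r.fun,1))
R=Ro.from_euler('z',r.x[2]).as_matrix()[:2,:2];print('box via tray',r.x[:2]+R@[-.03,-.015])
```

```text
both [0.4314 0.2242 0.0446 0.0166] 2.558160261126248 [ 0.5  0.8 -0.1  0.5 -0.5  0.5  0.4 -0.1 -0.7  0.2 -0.8  0.3 -0.9  0.2
 -0.4 -0.7]
wrist [0.4336 0.2221 0.0521 0.0249] 2.986101140334396 [ 0.1  0.2 -0.  -0.3 -0.2  0.3  0.2 -0.1]
0.008 [0.4304 0.2268 0.0525] 1.32
0.022 [0.4331 0.2229 0.0522] 0.2
0.036 [0.4357 0.219  0.0519] 0.74
tray [0.4612 0.2392 0.0406] 2.3286410218637044 [ 0.9 -1.9 -1.7 -0.4  0.8  1.7  0.   0.6]
box via tray [0.43181666 0.22296774]
```

Call:
{"op": "carry_out", "data": {"targets": [[[0,0,0],[0,3,0]],[[-15,0,0],[0,0,0]],[[-30,0,-1],[0,0,0]],[[-35,0,-2],[0,0,0]],[[-28,10,-1.8],[0,0,0]],[[-13,20,-1],[0,0,0]],[[-4.7,30,0],[0,0,0]],[[0,30,0],[0,0,0]],[[0,30,0],[0,0,0]],[[0,18,0],[0,0,0]],[[0,5,0],[0,0,0]],[[0,0,0],[0,0,0]]]}}

```text
time_s: 8.4
tool_pos: [0.4325, 0.2233, 0.1403]
tool_rot: [-90.2, -0.0, -87.3]
force: [0.2, -0.4, -2.3]
grip_width: 0.032
```

Call:
{"op": "carry_out", "data": {"targets": [[[0,0,0],[0,0,0]],[[0,0,0],[0,0,0]],[[0,0,0],[0,0,0]]]}}

```text
time_s: 8.7
tool_pos: [0.434, 0.2238, 0.1424]
tool_rot: [-89.9, 0.0, -87.3]
force: [-0.5, -0.5, -1.5]
grip_width: 0.0319
```

Run:
```python
from fit import *
print(env.get_obs()['qpos'],np.mean([0]))
P=[];
for i in range(3):
    o=env.get_obs();im=env.read_camera(['wrist','side','scene'][i]);cv2.imwrite(f'pics/d{i}.png',im[:,:,::-1]);print(o['tool_pos'],o['tool_rot'],o['force'])
b=cv2.imread('pics/d1.png');c=cv2.imread('pics/d2.png')
z=lambda i,r,c:cv2.resize(i[r[0]:r[1],c[0]:c[1]],(400,400),interpolation=cv2.INTER_CUBIC)
cv2.imwrite('pics/d12.png',np.hstack([z(b,(240,360),(280,400)),z(c,(110,230),(320,440))]))
```

```text
[  16.01874028    4.93511576  -47.92339299  110.13677144    4.03567229
   66.51379532 -120.73414346] 0.0
[0.43396598 0.22382766 0.14244288] [-8.99023239e+01  8.85875535e-03 -8.73305479e+01] [-0.53558353 -0.45378037 -1.54874845]
[0.43385669 0.22374993 0.14227922] [-8.99155401e+01  3.50721878e-03 -8.73321840e+01] [-0.0421203  -0.188317   -2.11505161]
[0.43369837 0.22370297 0.14211022] [-8.99340312e+01 -3.21984458e-03 -8.73242610e+01] [ 0.88574697  0.13502309 -2.47226358]
```

View pics/d0.png

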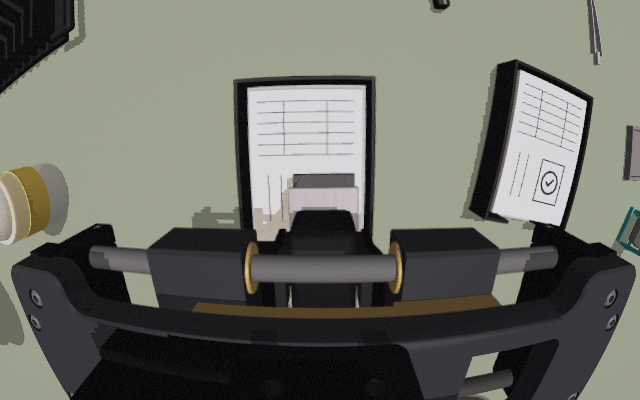

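View pics/d12.png

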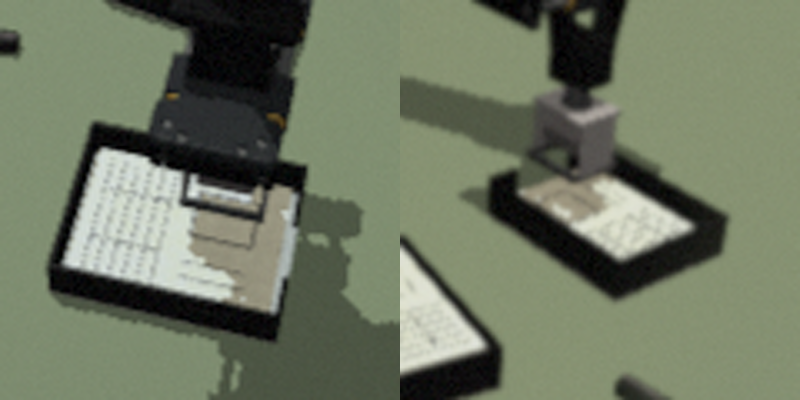

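Call:
{"op": "carry_out", "data": {"targets": [[[0,8,0],[0,0,0]],[[0,8,0],[0,0,0]],[[0,5,0],[0,0,0]],[[0,2,0],[0,0,0]],[[0,2,0],[0,0,0]],[[0,2,0],[0,0,0]],[[0,0,0],[0,0,0]],[[0,0,0],[0,0,0]]]}}

```text
time_s: 9.65
tool_pos: [0.4334, 0.2236, 0.1146]
tool_rot: [-90.0, -0.0, -87.3]
force: [0.1, -0.9, -2.4]
grip_width: 0.0322
```

Run:
```python
from fit import *
for i in range(2):
    o=env.get_obs();im=env.read_camera(['side','wrist'][i]);print(o['tool_pos'],o['tool_rot'],o['force'])
    cv2.imwrite(f'pics/e{i}.png',im[:,:,::-1])
b=cv2.imread('pics/e0.png')
cv2.imwrite('pics/e0z.png',cv2.resize(b[270:350,285:385],None,fx=6,fy=6,interpolation=cv2.INTER_CUBIC))
```

```text
[0.43344839 0.22364058 0.11463323] [-8.99875419e+01 -1.47709447e-04 -8.73186879e+01] [ 0.0763724  -0.8571553  -2.38721522]
[0.43345015 0.2236434  0.11467428] [-8.99841271e+01 -2.25139837e-03 -8.73198309e+01] [-0.21303091  0.02077549 -0.81554189]
```

View pics/e0z.png

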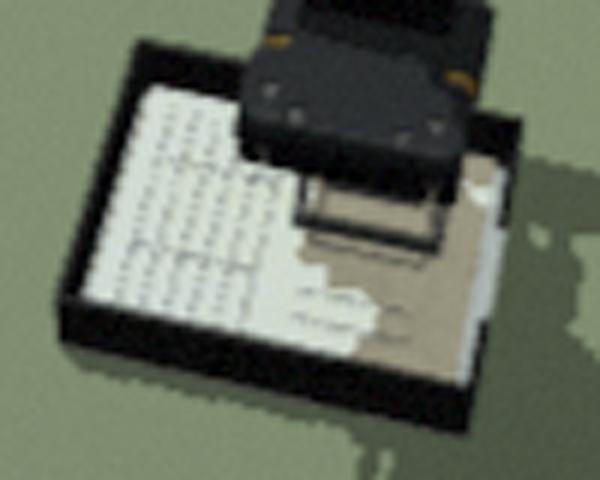

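Call:
{"op": "carry_out", "data": {"targets": [[[0,2,0],[0,0,0]],[[0,2,0],[0,0,0]],[[0,2,0],[0,0,0]],[[0,2,0],[0,0,0]],[[0,0,0],[0,0,0]]]}}

```text
time_s: 10.25
tool_pos: [0.4331, 0.2235, 0.1061]
tool_rot: [-90.0, -0.0, -87.3]
force: [0.6, 0.7, -1.6]
grip_width: 0.0316
```

Call:
{"op": "carry_out", "data": {"targets": [[[0,2,0],[0,0,0]],[[0,2,0],[0,0,0]],[[0,0,0],[0,0,0]]]}}

```text
time_s: 10.55
tool_pos: [0.4331, 0.2235, 0.1022]
tool_rot: [-90.0, -0.0, -87.3]
force: [-0.3, -1.4, -2.3]
grip_width: 0.0318
```

Call:
{"op": "carry_out", "data": {"targets": [[[0,2,0],[0,0,0]],[[0,2,0],[0,0,0]],[[0,0,0],[0,0,0]]]}}

```text
time_s: 10.85
tool_pos: [0.4331, 0.2235, 0.0982]
tool_rot: [-90.0, -0.0, -87.3]
force: [0.2, -0.1, -1.9]
grip_width: 0.0321
```

Run:
```python
from fit import *
for i in range(2):
    o=env.get_obs();im=env.read_camera(['side','wrist'][i]);print(o['tool_pos'],o['tool_rot'],o['force'])
    cv2.imwrite(f'pics/f{i}.png',im[:,:,::-1])
b=cv2.imread('pics/f0.png');c=cv2.imread('pics/f1.png')
cv2.imwrite('pics/f0z.png',np.hstack([cv2.resize(b[280:340,315:375],(400,400),interpolation=cv2.INTER_CUBIC),cv2.resize(c[130:270,253:393],(400,400),interpolation=cv2.INTER_CUBIC)]))
T=toolT(o)
for z in (.014,.019): # expected box outline
    print(np.round((proj('side',box(.4325,.2234,.047,.045,.036,z,z)[:4])-[314.5,279.5])*400/60), np.round((proj('side',box(.4328,.2235,.047,.060,.048,.0187,.0187)[:4])-[314.5,279.5])*400/60))
```

```text
[0.43312957 0.22345839 0.09819096] [-9.00310442e+01 -1.26285008e-02 -8.73199206e+01] [ 0.24556951 -0.09627337 -1.8864429 ]
[0.43318393 0.22352575 0.09833642] [-9.00221407e+01 -9.98544633e-03 -8.73160295e+01] [-0.29190955  0.64649736 -2.02884156]
[[280. 143.]
 [261. 230.]
 [161. 117.]
 [140. 202.]] [[303. 127.]
 [279. 243.]
 [144.  92.]
 [115. 206.]]
[[281. 136.]
 [262. 223.]
 [161. 110.]
 [140. 195.]] [[303. 127.]
 [279. 243.]
 [144.  92.]
 [115. 206.]]
```

View pics/f0z.png

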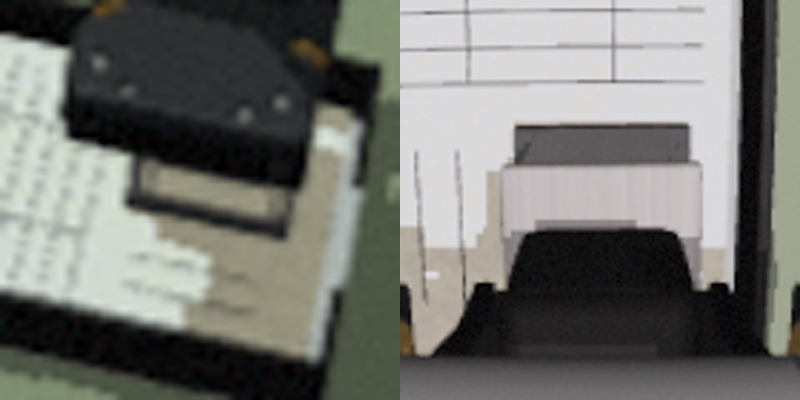

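Call:
{"op": "carry_out", "data": {"targets": [[[0,2,0],[0,0,0]],[[0,2,0],[0,0,0]],[[0,0,0],[0,0,0]]]}}

```text
time_s: 11.25
tool_pos: [0.4337, 0.2237, 0.0948]
tool_rot: [-90.0, -0.0, -87.3]
force: [-0.5, -0.5, 2.8]
grip_width: 0.032
```

Call:
{"op": "carry_out", "data": {"targets": [[[0,2,0],[0,0,0]],[[0,2,0],[0,0,0]],[[0,0,0],[0,0,0]]]}}

```text
time_s: 11.55
tool_pos: [0.4337, 0.2237, 0.0906]
tool_rot: [-90.0, 0.0, -87.3]
force: [-0.4, -1.7, 3.8]
grip_width: 0.0321
```

Call:
{"op": "carry_out", "data": {"targets": [[[0,2,0],[0,0,0]],[[0,2,0],[0,0,0]],[[0,2,0],[0,0,0]],[[0,1,0],[0,0,0]],[[0,0,0],[0,0,0]]]}}

```text
time_s: 12.05
tool_pos: [0.4337, 0.2236, 0.0837]
tool_rot: [-90.0, -0.0, -87.3]
force: [-0.9, -1.4, 6.4]
grip_width: 0.0322
```

Call:
{"op": "carry_out", "data": {"targets": [[[0,0.5,0],[0,0,0]],[[0,0.5,0],[0,0,0]],[[0,0,0],[0,0,0]]]}}

```text
time_s: 12.35
tool_pos: [0.4337, 0.2236, 0.0829]
tool_rot: [-90.0, -0.0, -87.3]
force: [-0.8, -1.4, 6.0]
grip_width: 0.0313
```

Call:
{"op": "carry_out", "data": {"targets": [[[0,0.5,0],[0,0,0]],[[0,0.5,0],[0,0,0]],[[0,0,0],[0,0,0]]]}}

```text
time_s: 12.65
tool_pos: [0.4337, 0.2236, 0.0819]
tool_rot: [-90.0, -0.0, -87.3]
force: [0.0, -1.9, 6.3]
grip_width: 0.0317
```

Call:
{"op": "carry_out", "data": {"targets": [[[0,0.5,0],[0,0,0]],[[0,0,0],[0,0,0]]]}}

```text
time_s: 12.85
tool_pos: [0.4338, 0.2236, 0.0814]
tool_rot: [-90.0, -0.0, -87.3]
force: [-1.0, -1.5, 7.0]
grip_width: 0.0319
```

Call:
{"op": "carry_out", "data": {"targets": [[[0,0.5,0],[0,0,0]],[[0,0,0],[0,0,0]]]}}

```text
time_s: 13.05
tool_pos: [0.4337, 0.2236, 0.0809]
tool_rot: [-90.0, -0.0, -87.3]
force: [-0.6, -1.3, 7.2]
grip_width: 0.0321
```

Call:
{"op": "carry_out", "data": {"targets": [[[0,0.5,0],[0,0,0]],[[0,0,0],[0,0,0]]]}}

```text
time_s: 13.25
tool_pos: [0.4338, 0.2236, 0.0808]
tool_rot: [-90.0, -0.0, -87.3]
force: [-1.3, -2.3, 9.2]
grip_width: 0.0317
```

Call:
{"op": "carry_out", "data": {"targets": [[[0,0.3,0],[0,0,0]],[[0,0,0],[0,0,0]]]}}

```text
time_s: 13.45
tool_pos: [0.4338, 0.2236, 0.0808]
tool_rot: [-90.0, -0.0, -87.3]
force: [-3.2, -3.9, 11.6]
grip_width: 0.0318
```

It has bottomed: the tool no longer moves while the force rises to about 12 N. I hold it still.

Call:
{"op": "carry_out", "data": {"targets": [[[0,0,0],[0,0,0]],[[0,0,0],[0,0,0]],[[0,0,0],[0,0,0]],[[0,0,0],[0,0,0]],[[0,0,0],[0,0,0]],[[0,0,0],[0,0,0]],[[0,0,0],[0,0,0]],[[0,0,0],[0,0,0]],[[0,0,0],[0,0,0]],[[0,0,0],[0,0,0]],[[0,0,0],[0,0,0]],[[0,0,0],[0,0,0]]]}}

```text
time_s: 14.65
tool_pos: [0.4338, 0.2236, 0.0808]
tool_rot: [-90.0, -0.0, -87.3]
force: [-2.8, -2.8, 12.0]
grip_width: 0.0319
```

Now I raise it slowly so the handle comes up, then lift clear of the card.

Call:
{"op": "carry_out", "data": {"targets": [[[0,-1,0],[0,0,0]],[[0,-2,0],[0,0,0]],[[0,-2,0],[0,0,0]],[[0,-2,0],[0,0,0]],[[0,-2,0],[0,0,0]],[[0,-2,0],[0,0,0]],[[0,-2,0],[0,0,0]],[[0,-2,0],[0,0,0]],[[0,-2,0],[0,0,0]],[[0,-2,0],[0,0,0]],[[0,-2,0],[0,0,0]],[[0,0,0],[0,0,0]]]}}

```text
time_s: 15.85
tool_pos: [0.4327, 0.2234, 0.1003]
tool_rot: [-90.1, -0.0, -87.3]
force: [0.2, -0.2, -1.1]
grip_width: 0.0317
```

Call:
{"op": "carry_out", "data": {"targets": [[[0,-5,0],[0,0,0]],[[0,-12,0],[0,0,0]],[[0,-25,0],[0,0,0]],[[0,-30,0],[0,0,0]],[[0,-15,0],[0,0,0]],[[0,-5,0],[0,0,0]],[[0,0,0],[0,0,0]],[[0,0,0],[0,0,0]]]}}

```text
time_s: 16.65
tool_pos: [0.4328, 0.2232, 0.192]
tool_rot: [-90.1, -0.0, -87.3]
force: [-0.9, 0.1, -2.0]
grip_width: 0.0318
```

Run:
```python
from fit import *
o=env.get_obs();print(o['tool_pos'],o['tool_rot'],o['force'],o['time_s'])
b=env.read_camera('side')[:,:,::-1];c=env.read_camera('wrist')[:,:,::-1]
cv2.imwrite('pics/g0.png',b);cv2.imwrite('pics/g1.png',c)
cv2.imwrite('pics/gz.png',np.hstack([cv2.resize(b[265:355,290:380],(400,400),interpolation=cv2.INTER_CUBIC),cv2.resize(c[100:240,253:393],(400,400),interpolation=cv2.INTER_CUBIC)]))
```

```text
[0.43281592 0.22321052 0.19198325] [-9.00732894e+01 -3.42166764e-02 -8.73267009e+01] [-0.89563299  0.09434054 -1.98637561] 16.65
```

View pics/gz.png

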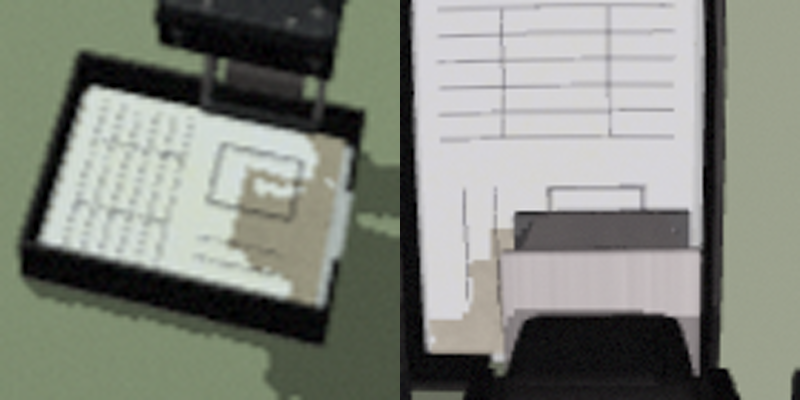

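The side view shows the empty box unobstructed, with no visible print in it (possibly not drawn). The force signature and the stroke (.0968→.0808 = 16 mm) say that it bottomed. I'm carrying the stamp back to the dock.

Call:
{"op": "carry_out", "data": {"targets": [[[10,0,1],[0,-3,0]],[[25,0,3],[0,0,0]],[[36,0,4],[0,0,0]],[[44,0,4],[0,0,0]],[[46,0,4],[0,0,0]],[[46,0,4],[0,0,0]],[[46,0,4],[0,0,0]],[[46,0,4],[0,0,0]],[[46,0,4],[0,0,0]],[[44,0,4],[0,0,0]],[[36,0,4],[0,0,0]],[[25,0,3],[0,0,0]]]}}

```text
time_s: 17.95
tool_pos: [0.5193, -0.2234, 0.1911]
tool_rot: [-90.1, 0.0, -84.5]
force: [-0.2, 0.0, -1.8]
grip_width: 0.0323
```

Call:
{"op": "carry_out", "data": {"targets": [[[18,0,1],[0,0,0]],[[8,0,0],[0,0,0]],[[3,0,0],[0,0,0]],[[0,0,0],[0,0,0]],[[0,0,0],[0,0,0]],[[0,0,0],[0,0,0]],[[0,0,0],[0,0,0]],[[0,0,0],[0,0,0]]]}}

```text
time_s: 18.75
tool_pos: [0.5241, -0.2484, 0.1929]
tool_rot: [-90.0, -0.0, -84.3]
force: [-1.1, 0.2, -1.9]
grip_width: 0.0318
```

Run:
```python
from fit import *
o=env.get_obs();c=env.read_camera('wrist')[:,:,::-1];s=env.read_camera('scene')[:,:,::-1];b=env.read_camera('side')[:,:,::-1]
print(o['tool_pos'],o['tool_rot'],o['force'],o['time_s'])
cv2.imwrite('pics/h1.png',c);T=toolT(o);np.savez('h1.npz',R=T[0],p=T[1])
cv2.imwrite('pics/hz.png',np.hstack([cv2.resize(c[130:250,263:383],(400,400),interpolation=cv2.INTER_CUBIC),cv2.resize(s[170:290,160:280],(400,400),interpolation=cv2.INTER_CUBIC)]))
f=lambda a:np.round((a-[262.5,129.5])*400/120)
print('dock',f(wproj(box(.5236,-.2499,np.radians(5.6),.08,.068,.013,.013)[:4],T)))
```

```text
[ 0.52405174 -0.24839201  0.19292264] [-8.99935623e+01 -1.59465469e-02 -8.42862122e+01] [-1.05363763  0.24934628 -1.86260458] 18.75
dock [[302. 296.]
 [107. 296.]
 [307.  66.]
 [102.  66.]]
```

View pics/hz.png

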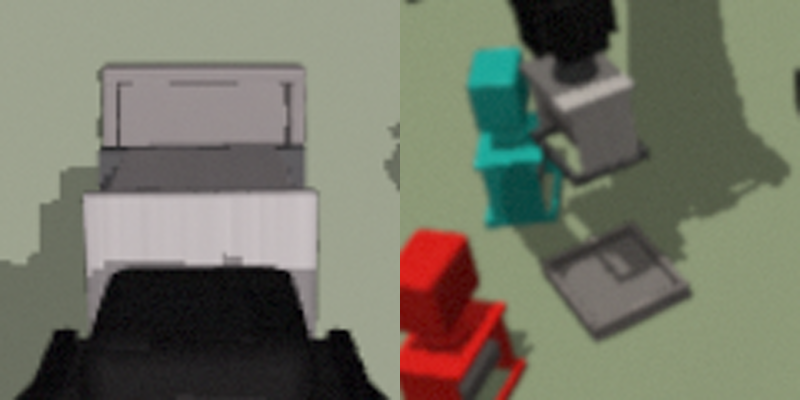

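Call:
{"op": "carry_out", "data": {"targets": [[[1,8,0],[0,0,0]],[[0,18,0],[0,0,0]],[[0,25,0],[0,0,0]],[[0,22,0],[0,0,0]],[[0,12,0],[0,0,0]],[[0,5,0],[0,0,0]],[[0,2,0],[0,0,0]],[[0,0,0],[0,0,0]],[[0,0,0],[0,0,0]]]}}

```text
time_s: 19.8
tool_pos: [0.5249, -0.2501, 0.1019]
tool_rot: [-89.9, -0.1, -84.3]
force: [0.1, 0.4, -2.2]
grip_width: 0.0318
```

Run:
```python
from fit import *
o=env.get_obs();c=env.read_camera('wrist')[:,:,::-1];s=env.read_camera('scene')[:,:,::-1]
print(o['tool_pos'],o['tool_rot'],o['force'],o['time_s'])
cv2.imwrite('pics/iz.png',np.hstack([cv2.resize(c[140:260,263:383],(400,400),interpolation=cv2.INTER_CUBIC),cv2.resize(s[190:290,170:270],(400,400),interpolation=cv2.INTER_CUBIC)]))
```

```text
[ 0.52487078 -0.25013182  0.10186413] [-8.99055863e+01 -6.65660530e-02 -8.43234651e+01] [ 0.11463878  0.38722724 -2.18191476] 19.8
```

View pics/iz.png

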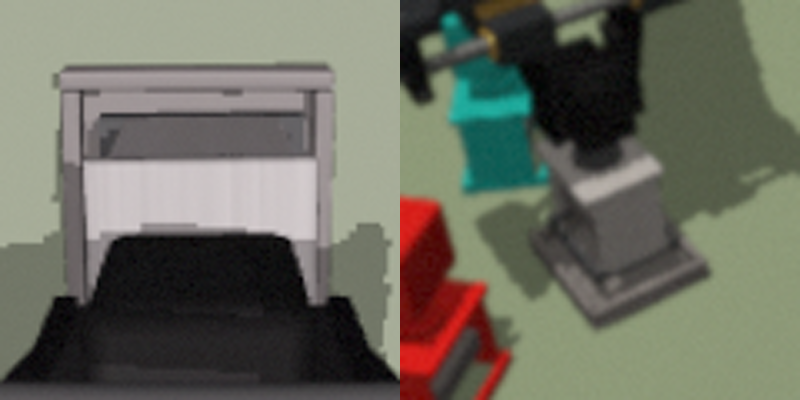

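Call:
{"op": "carry_out", "data": {"targets": [[[0,3,0],[0,0,0]],[[0,3,0],[0,0,0]],[[0,3,0],[0,0,0]],[[0,2,0],[0,0,0]],[[0,2,0],[0,0,0]],[[0,0,0],[0,0,0]],[[0,0,0],[0,0,0]]]}}

```text
time_s: 20.6
tool_pos: [0.5241, -0.2498, 0.0877]
tool_rot: [-90.0, -0.0, -84.3]
force: [-0.2, 1.0, -1.9]
grip_width: 0.0318
```

Call:
{"op": "carry_out", "data": {"targets": [[[0,1,0],[0,0,0]],[[0,1,0],[0,0,0]],[[0,0,0],[0,0,0]]]}}

```text
time_s: 20.9
tool_pos: [0.524, -0.2497, 0.0856]
tool_rot: [-90.0, 0.0, -84.3]
force: [0.0, 0.4, -1.2]
grip_width: 0.0318
```

Call:
{"op": "carry_out", "data": {"targets": [[[0,0.7,0],[0,0,0]],[[0,0,0],[0,0,0]]]}}

```text
time_s: 21.1
tool_pos: [0.5241, -0.2498, 0.085]
tool_rot: [-90.0, -0.0, -84.3]
force: [-0.3, 0.5, -2.3]
grip_width: 0.0318
```

Call:
{"op": "carry_out", "data": {"targets": [[[0,0.5,0],[0,0,0]],[[0,0,0],[0,0,0]]]}}

```text
time_s: 21.3
tool_pos: [0.5241, -0.2498, 0.0846]
tool_rot: [-90.0, -0.0, -84.3]
force: [-0.7, 0.2, -2.9]
grip_width: 0.0318
```

Call:
{"op": "carry_out", "data": {"targets": [[[0,0.5,0],[0,0,0]],[[0,0,0],[0,0,0]]]}}

```text
time_s: 21.5
tool_pos: [0.5243, -0.2499, 0.0845]
tool_rot: [-90.0, -0.0, -84.3]
force: [-0.5, 0.4, 0.6]
grip_width: 0.0318
```

Touched down at the same height as at the pick, with the force up by about 3 N. I release it.

Call:
{"op": "carry_out", "data": {"targets": [[[0,0,0],[0,0,0]],[[0,0,0],[0,0,0]],[[0,0,0],[0,0,0]],[[0,0,0],[0,0,0]],[[0,0,0],[0,0,0]]], "jaw": 0.75}}

```text
time_s: 22.0
tool_pos: [0.5241, -0.2498, 0.084]
tool_rot: [-90.0, -0.0, -84.3]
force: [0.4, 0.4, 0.2]
grip_width: 0.0618
```

Call:
{"op": "carry_out", "data": {"targets": [[[0,-5,0],[0,0,0]],[[0,-15,0],[0,0,0]],[[0,-30,0],[0,0,0]],[[0,-40,0],[0,0,0]],[[0,-30,0],[0,0,0]],[[0,-15,0],[0,0,0]],[[0,-5,0],[0,0,0]],[[0,0,0],[0,0,0]],[[0,0,0],[0,0,0]]]}}

```text
time_s: 22.9
tool_pos: [0.5232, -0.2495, 0.2223]
tool_rot: [-90.1, 0.1, -84.3]
force: [-0.5, 0.2, -0.1]
grip_width: 0.0656
```

Run:
```python
from fit import *
o=env.get_obs();c=env.read_camera('wrist')[:,:,::-1];s=env.read_camera('scene')[:,:,::-1];b=env.read_camera('side')[:,:,::-1]
print(o['tool_pos'],o['tool_rot'],o['force'],o['time_s'],o['grip_width'])
cv2.imwrite('pics/jz.png',np.hstack([cv2.resize(c[130:230,273:373],(400,400),interpolation=cv2.INTER_CUBIC),cv2.resize(s[170:290,160:280],(400,400),interpolation=cv2.INTER_CUBIC)]))
cv2.imwrite('pics/jw.png',c);cv2.imwrite('pics/js.png',b)
```

```text
[ 0.52319698 -0.24950575  0.22231655] [-9.01404974e+01  8.44285317e-02 -8.43239782e+01] [-0.46000799  0.15092493 -0.07557411] 22.9 0.06555874769686794
```

View pics/jz.png

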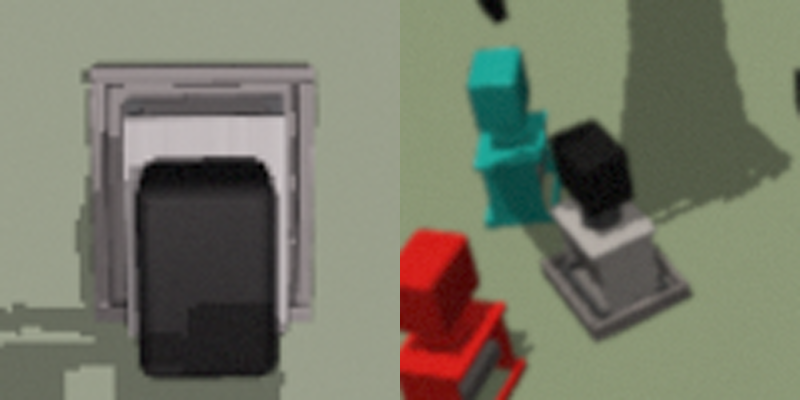

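View pics/js.png

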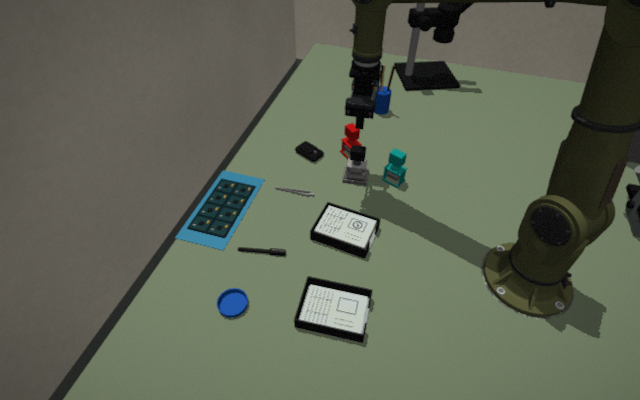

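```bash
python3 -c "
from cell import env
print(env.sign_off())"
```

```text
the job is handed in; nothing more can be done
None
```

I stamped the empty card with the black-handled stamp, set the stamp back in its dock, and handed the job in at about 23 s. One check is open: no print shows in the box.

- **Placing:** the stamp was set over the box within an estimated 1–2 mm. Seen by camera, the card top was at about 17 mm, the same as the height where the stamp touched it.
- **Press:** the handle went down about 16 mm to a rigid stop. There the tool stopped moving while the measured force rose from about 7 to 12 N. I held it still for about 1.2 s and let it come up slowly.
- **Back in the dock:** the force changed by about 3 N when the stamp touched down, at the same height as when I picked it up. After release the pictures show it upright and centred in the recess, with the handle up. The gripper was clear, and the other things looked undisturbed.
- **No visible print:** the camera pictures afterwards show no mark in the box. They may simply not draw it, so that the stamp was made rests on the force and stroke readings. I did not press a second time.

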